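# Centre the mini lantern on its charging pad and start the charge

### The job

The little lantern stands off-centre on its round charging pad, and it is wobbly on its narrow foot. Nudge it gently with the fingertips, a light tap or push at a time, until it stands centred on the pad, upright and never picked up; only then press the dock's button fully down and let it come back up. Leave the other things on the bench where they are.

Things in the scene. Friction and masses are not known exactly. Their poses are not given: they have to be found in the camera images.
- lantern: mini lantern, loose, about 140 g, 62 mm tall. Origin: centre of its underside, z up. Rubber foot 30 mm across, 4 mm high; aluminium flange 52 mm across from 4 to 16 mm up (its widest part, the place to push); white globe 37 mm across to 44 mm; cap to 57 mm; wire bail in its yz plane, 45 mm wide, to 62 mm. Slides under a push of 0.5 to 1.3 N on the flange; pushed at the cap it tips
- dock: charging dock, fixed to the bench. Origin: on the bench under the axis of the round pad, z up. The pad is a grey disc 26 mm high, 92 mm across its flat top (104 mm at the bottom); a thin ring 57 mm across is drawn about the top's centre. A 52 mm wide, 12 mm high arm runs along the dock's +y to 130 mm from the pad's axis and carries the button
- pad_center (a point): the centre of the pad's flat top, 26 mm above the bench; the lantern is centred when its axis stands over this point
- charge_button_top (a point): the middle of the top of the round aluminium button (26 mm in diameter, on a black housing), 105 mm from the pad's axis along the dock's +y, 34 mm above the bench; it is pressed straight down and the point goes down with it
- charge_button (a joint): how far the button is pressed, in m: 0 up, 0.006 fully down; a spring pushes it back, 4 N holds it fully down
- mug: aluminium mug, loose, 74 mm in diameter, 85 mm tall, handle along its +y; origin at the centre of its underside; leave alone
- eraser: red eraser, loose, 50 x 22 x 13 mm; origin at the centre of its underside; leave alone
- sharpener: steel pencil sharpener, loose, 26 x 16 x 12 mm; origin at the centre of its underside; leave alone
- pen_case: glass pen case with a pen in it, loose, 55 x 170 x 30 mm; origin at the centre of its underside; leave alone
There are look-alikes about, which are no part of the job. Leave any blue look-alike of the dock alone.

How it is judged (in metres and radians):
On the way, in this order (a step that is already met when the one before it is completed fails the run):
1. the lantern stands still and upright within 6 mm of the pad's centre, with nothing touching it but the pad (horizontal distance between lantern and pad_center below 0.006 m and angle between lantern's own z axis and vertical below 0.06 rad and linear speed of lantern below 0.01 m/s and contact force between the arm and lantern below 0.05 N), for 0.3 s.
2. the button is pressed fully down (5 mm or more) (value of joint charge_button above 0.005 m), for 0.05 s.
At the end, for the whole second after the job is handed in: the lantern stands upright (within 0.06 rad), at rest on the pad, its axis within 6 mm of the pad's centre, and the button is back up (within 2 mm) (horizontal distance between lantern and pad_center below 0.006 m and z of lantern in the frame of pad_center between -0.003 and 0.003 m and angle between lantern's own z axis and vertical below 0.06 rad and linear speed of lantern below 0.01 m/s and value of joint charge_button below 0.002 m); the robot touches nothing.
It fails at once if the lantern is lifted more than 8 mm off the pad, or falls off it (z of lantern in the frame of pad_center above 0.008 m or z of lantern in the frame of pad_center below -0.008 m).
It fails at once if the lantern is tipped more than 0.3 rad (angle between lantern's own z axis and vertical above 0.3 rad).
It fails at once if the lantern is pushed roughly (more than 8 N) (contact force between the arm and lantern above 8 N).
It fails at once if the button is pressed while the lantern is still off-centre (more than 10 mm) (value of joint charge_button above 0.003 m and horizontal distance between lantern and pad_center above 0.01 m).
It fails at once if the mug, eraser, sharpener or pen case is moved more than 15 mm (distance of any of mug, eraser, sharpener, pen_case from where it was at the start of the episode above 0.015 m).
It also fails if it takes over 58 s, if anything falls off the work surface, if the arm or the gripper's body presses on something with over 40 N, if the wrist force passes 120 N, or if a joint passes its speed limit or range.

### The arm

A 6-joint arm with a two-finger parallel gripper is mounted at the origin on the work surface. World frame = base frame: x ahead of the robot, y to its left, z up, the work surface at z = 0. Lengths are in mm, angles in degrees, forces in N, time in s.
With the tool pointing down it reaches from about 275 to 825 mm from the base axis. Payload 5.2 kg.
Tool frame: the origin (TCP) lies between the finger pads; the fingertips stand 25 mm ahead of it and the grasp point (between the pads) lies 6 mm ahead of it; z points along the fingers, y is the direction in which the jaws open and shut (so a half turn about z gives the same grasp; the last joint's range is limited). The gripper opens to 93 mm and grips with 3 to 60 N. Pads are 15 mm wide; open, the fingers measure 128 mm over their backs; the gripper's body (75 mm by 188 mm) begins 65 mm behind the grasp point.
Start: joints at [-81.177, 14.817, 87.949, -0, 77.235, -11.62], TCP at [192.123, -515.358, 243.653] pointing down, gripper open.
Joint ranges: [-179.93, 179.93], [-52.35, 119.4], [10.71, 147.94], [-69.91, 249.91], [12.55, 155.21], [-178.61, 178.61]. Speed limits (degrees/s): [147.25, 147.25, 180, 180, 180, 180].

### API

Orientations are given as a 3x3 rotation matrix whose columns are the frame's x, y, z axes.
In Python, from cell import robot gives the robot as it stands.
- The arm moves only by the tool step_arm, never from a script. Its arguments are lists of equal length, an entry for each row: "linear": the shift along the tool's x, y, z in mm, a list of three; "delta_rot": the turn, a rotation vector about the tool's x, y, z in rad, a list of three; "claw": the opening in per cent of the stroke, from 0 (shut) to 100 (fully open). A call has 1 to 12 rows; each row is the pose to reach, as a shift and turn from the pose measured when the call began, along the tool's axes at that moment; what a row does not reach only later rows make up. A row lasts 1/12 s, in which the tool goes at most 41.7 mm and 7.16 degrees, less where a joint would pass 70% of its speed; a pose out of reach is approached as far as the arm can. A call with a gripper value outside its range is refused whole. The fingers move at their own pace and stop on an object; "force" is the grip in N (left out, the last holds). Time passes only in rows, so rows that repeat a pose let the fingers close. It gives the time, the measured TCP pose, the force and the opening at its end, in the units of the state.
- robot.get_obs(): the state, without advancing time (a new reading comes with each control period).
- robot.grab_frame(name): name is "side" or "top" or "wrist"; returns a dict with "image" (420x560x3 uint8, blue, green, red), "intrinsics" (3x3 intrinsics, pixels), "camera_from_world" (4x4, takes a point from world to camera coordinates); the wrist camera has in their place "mount" (4x4, takes a point from camera to tool coordinates, whose origin is the TCP and whose axes are the flange's). Camera axes: x right, y up, looking along -z (the intrinsics and any distortion apply to the point x, -y, -z); pixel columns grow to the right and rows downward; lengths in mm; the calibration is good to about 2 mm. A picture is of the moment at which its call begins: read the wrist's pose just before it. There is no depth.
- robot.job_done(): hands the job in, once; it reports no verdict.
The state is a dict: "time": time; "joints": joint angles; "qvel": joint speeds; "effort": joint torques, N m; "tcp_pos": TCP position; "ee_rot": TCP orientation; "force": force on the tool from outside, world axes, zero at the start; "torque": the same for the moment, N m; "width": finger opening in mm.
Only numpy, scipy, OpenCV 4.12 (cv2) and the standard library are available. Lean on these libraries where they do the work, as an engineer would, in place of code of your own. Each camera call takes 0.05 s, during which the arm holds its last target.

## Working session

There is one attempt and no reset: what is moved stays moved. The work goes in short steps, Python scripts to look and compute and a tool call to move; the robot and the scene stay as the last step left them, time stands still between calls to the robot, and variables do not carry over. Pictures are saved under pics/ and viewed, and the job is handed in when it is done.

Besides the shell and the picture viewer there is one more tool, called by a JSON object that holds its "name" and its "arguments", one argument or row to a line. step_arm: Moves the arm, as the interface text tells. Its arguments: {"type":"object","properties":{"linear":{"type":"array"},"delta_rot":{"type":"array"},"claw":{"type":"array"},"force":{"type":"number"}},"required":["linear","delta_rot","claw"]}

```bash
mkdir -p pics; ls; cat > h.py <<'E'
import numpy as np, cv2
from cell import robot
def grab(n,fn=None):
    o=robot.get_obs(); f=robot.grab_frame(n)
    if n=='wrist':
        M=f['mount']; T=np.eye(4); T[:3,:3]=np.array(o['ee_rot']); T[:3,3]=o['tcp_pos']
        f['cfw']=np.linalg.inv(T@np.array(M))
    else: f['cfw']=np.array(f['camera_from_world'])
    f['K']=np.array(f['intrinsics'])
    if fn: cv2.imwrite('pics/'+fn,f['image'])
    return f
def ray(f,u,v):
    K=f['K']; d=np.array([(u-K[0,2])/K[0,0],-(v-K[1,2])/K[1,1],-1.]); W=np.linalg.inv(f['cfw'])
    return W[:3,3],W[:3,:3]@d
def onz(f,u,v,z):
    c,d=ray(f,u,v); return c+d*(z-c[2])/d[2]
def proj(f,p):
    q=f['cfw']@np.append(p,1.); K=f['K']
    return np.array([K[0,0]*q[0]/-q[2]+K[0,2],K[1,1]*q[1]/q[2]+K[1,2]])
E
python3 - <<'E'
from h import *
for n in('side','top','wrist'):
    f=grab(n,n+'0.png'); print(n,{k:(np.round(v,2).tolist() if k!='image' else 0) for k,v in f.items()})
print(robot.get_obs())
E
```

```text
pics
side {'image': 0, 'intrinsics': [[410.75, 0.0, 274.67], [0.0, 410.75, 206.32], [0.0, 0.0, 1.0]], 'camera_from_world': [[-0.94, -0.35, -0.0, 508.02], [0.27, -0.73, 0.63, -277.45], [-0.22, 0.59, 0.77, -693.56], [0.0, 0.0, 0.0, 1.0]], 'cfw': [[-0.94, -0.35, -0.0, 508.02], [0.27, -0.73, 0.63, -277.45], [-0.22, 0.59, 0.77, -693.56], [0.0, 0.0, 0.0, 1.0]], 'K': [[410.75, 0.0, 274.67], [0.0, 410.75, 206.32], [0.0, 0.0, 1.0]]}
top {'image': 0, 'intrinsics': [[429.53, 0.0, 279.13], [0.0, 429.53, 203.75], [0.0, 0.0, 1.0]], 'camera_from_world': [[0.01, -1.0, -0.01, -122.52], [0.99, 0.0, 0.12, -571.18], [-0.12, -0.01, 0.99, -1110.98], [0.0, 0.0, 0.0, 1.0]], 'cfw': [[0.01, -1.0, -0.01, -122.52], [0.99, 0.0, 0.12, -571.18], [-0.12, -0.01, 0.99, -1110.98], [0.0, 0.0, 0.0, 1.0]], 'K': [[429.53, 0.0, 279.13], [0.0, 429.53, 203.75], [0.0, 0.0, 1.0]]}
wrist {'image': 0, 'intrinsics': [[333.02, 0.0, 284.02], [0.0, 333.02, 211.25], [0.0, 0.0, 1.0]], 'mount': [[0.0, 0.97, 0.24, 63.85], [1.0, -0.0, 0.0, 0.64], [0.0, 0.24, -0.97, -140.96], [0.0, 0.0, 0.0, 1.0]], 'cfw': [[0.35, -0.94, -0.0, -549.71], [0
[... 220 characters left out ...]
50963e+01,  7.07973695e-04,
        7.72340485e+01, -1.16187518e+01]), 'qvel': array([-0.12309528, -0.18905542, -0.20056102, -0.0440092 ,  0.09027588,
        0.08332532]), 'effort': array([ 2.30512444e-03, -4.37645710e+01, -2.84232366e+01,  7.20697618e-02,
        3.80480848e-02, -1.00675477e-04]), 'tcp_pos': array([ 192.06556565, -514.98118445,  243.02522705]), 'ee_rot': array([[ 9.37028979e-01,  3.49251562e-01, -1.97500599e-04],
       [ 3.49251501e-01, -9.37028049e-01,  1.35097268e-03],
       [ 2.86765719e-04, -1.33487793e-03, -9.99999068e-01]]), 'force': array([-0.41502954,  0.3017264 , -0.04711786]), 'torque': array([ 0.04371114, -0.01475589, -0.02378807]), 'width': 93.02889348716784}
```

View pics/side0.png

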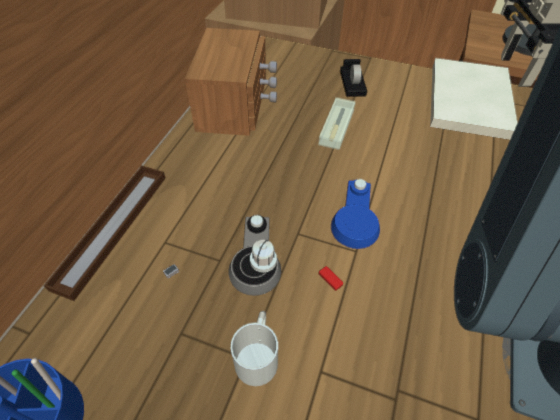

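View pics/top0.png

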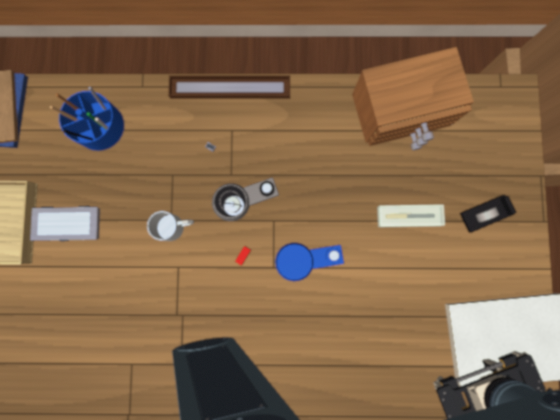

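View pics/wrist0.png

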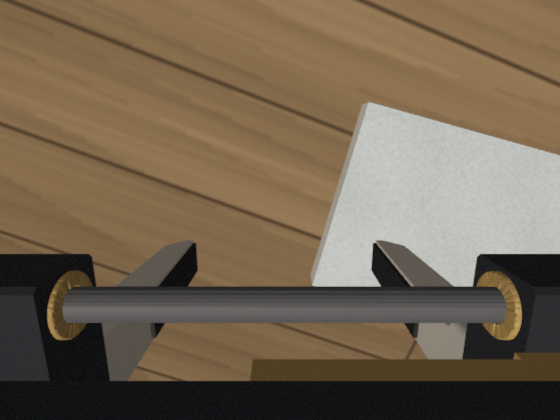

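The top view shows two docks. The grey one is at (232,202) with its button at (266,188), and the blue look-alike is at (295,262). The grey one fits the description, and the lantern stands on it. I'll confirm that in an enlarged crop.

```bash
python3 - <<'E'
from h import *
a=cv2.imread('pics/top0.png')[160:250,190:300]; b=cv2.imread('pics/side0.png')[200:310,215:305]
a=cv2.resize(a,None,fx=5,fy=5,interpolation=cv2.INTER_CUBIC)
a=cv2.resize(a,(489,400)); b=cv2.resize(b,(300,367),interpolation=cv2.INTER_CUBIC)
c=np.zeros((400,790,3),np.uint8); c[:,:489]=a; c[:367,490:]=b
cv2.imwrite('pics/crop0.png',c)
f=robot.grab_frame('top'); f['K']=np.array(f['intrinsics']); f['cfw']=np.array(f['camera_from_world'])
for n,(u,v),z in [('pad',(232,202),26),('lant',(233,205),80),('btn',(267,188),34),('mug',(165,227),85),('eraser',(243,256),13),('sharp',(210,147),12)]: print(n,onz(f,u,v,z).round(1))
E
```

```text
pad [576.8   6.6  26. ]
lant [562.5  -2.7  80. ]
btn [613.9 -87.4  34. ]
mug [505.2 168.2  85. ]
eraser [433.  -23.9  13. ]
sharp [731.3  71.9  12. ]
```

View pics/crop0.png

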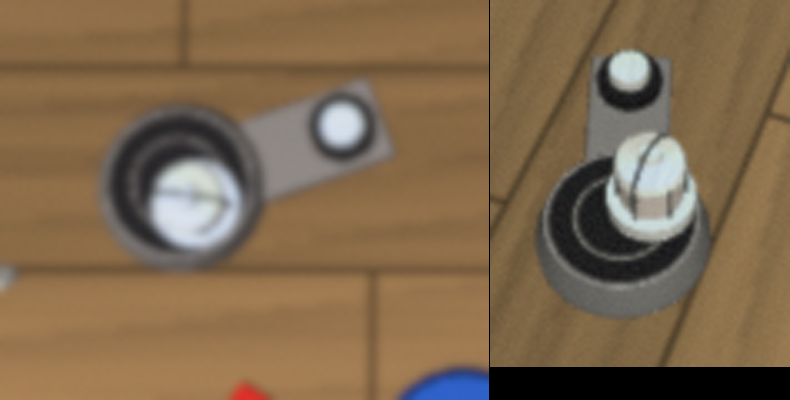

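The crop confirms it: grey tapered pad, ring, grey arm with an aluminium button, and a white lantern sitting off-centre toward −x. I'll move over the dock so the wrist camera can look straight down at it.

{"name": "step_arm", "arguments": {
  "linear": [
    [20,-15,0],
    [50,-37,0],
    [82,-60,0],
    [114,-84,0],
    [146,-108,0],
    [178,-132,0],
    [210,-156,0],
    [242,-180,0],
    [274,-203,0],
    [306,-227,0],
    [336,-249,0],
    [360,-267,0]
  ],
  "delta_rot": [
    [0,0,0],
    [0,0,0],
    [0,0,0],
    [0,0,0],
    [0,0,0],
    [0,0,0],
    [0,0,0],
    [0,0,0],
    [0,0,0],
    [0,0,0],
    [0,0,0],
    [0,0,0]
  ],
  "claw": [0,0,0,0,0,0,0,0,0,0,0,0],
  "force": 5
}}

```text
time: 1.2
tcp_pos: [437.0, -136.6, 243.6]
ee_rot: [[0.937, 0.35, 0.0], [0.35, -0.937, 0.001], [0.001, -0.001, -1.0]]
force: [1.1, -1.1, -0.7]
width: 17.4
```

{"name": "step_arm", "arguments": {
  "linear": [
    [25,-18,0],
    [50,-37,0],
    [75,-55,0],
    [95,-70,0],
    [110,-81,0],
    [118,-87,0],
    [119,-88,0],
    [119,-88,0]
  ],
  "delta_rot": [
    [0,0,0],
    [0,0,0],
    [0,0,0],
    [0,0,0],
    [0,0,0],
    [0,0,0],
    [0,0,0],
    [0,0,0]
  ],
  "claw": [0,0,0,0,0,0,0,0]
}}

```text
time: 1.87
tcp_pos: [517.4, -12.5, 243.5]
ee_rot: [[0.936, 0.351, -0.001], [0.351, -0.936, 0.001], [-0.0, -0.001, -1.0]]
force: [-0.1, -0.8, -0.2]
width: 0.8
```

```bash
python3 - <<'E'
from h import *
o=robot.get_obs();print(o['time'],o['tcp_pos'],o['ee_rot'],o['width'],o['force'])
f=grab('wrist','w1.png'); import pickle; pickle.dump(f,open('w1.pkl','wb'))
E
```

```text
1.8667 [517.40365849 -12.45835743 243.5106263 ] [[ 9.36281998e-01  3.51248715e-01 -6.01109343e-04]
 [ 3.51249202e-01 -9.36281225e-01  1.21088043e-03]
 [-1.37487196e-04 -1.34486473e-03 -9.99999086e-01]] 0.7960067000890058 [-0.0708099  -0.77183251 -0.15344458]
```

View pics/w1.png

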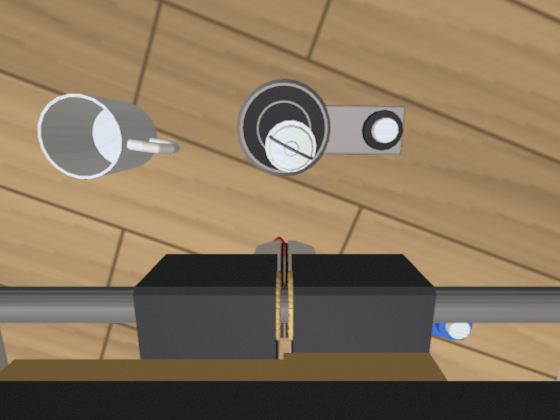

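The wrist view shows the pad at about (284,127), the lantern at (291,147) and the button at (385,130). Next I'll measure them from an enlarged crop and circle fits.

```bash
python3 - <<'E'
from h import *
im=cv2.imread('pics/w1.png')[70:185,230:415]
cv2.imwrite('pics/w1c.png',cv2.resize(im,None,fx=4.3,fy=4.3,interpolation=cv2.INTER_CUBIC))
g=cv2.cvtColor(im,cv2.COLOR_BGR2GRAY)
print(g[57,::2]); print(g[::2,61])
E
```

```text
[136 136 139 135 131 157 139  59  56  57  57  58  55 112 139  57  59  58
  57  56  57 100 215 230 229 224 201 192 194 198 212 213 201 176 158 170
 212 229 229 154 151  57  57  57  58  57  57  90 164  87 136 166 165 165
 166 166 166 165 166 165 165 165 166 165 164 166 125  40  57  60  59 148
 201 231 231 231 231 230 230 230 230 229 228 227 125  53  83 140 139 141
 140 140 140]
[141 134 128 127 128  88  95 166 121  60  61  60  62  61  60  64 157  72
  59  59  59  59  59  59  59 161 229 222 180 230 227 229 228 227 229 215
 212 230 219 100 165 228 224 200 227 229 232 233 228 223 189 118  90 133
 110 102 137 153]
```

View pics/w1c.png

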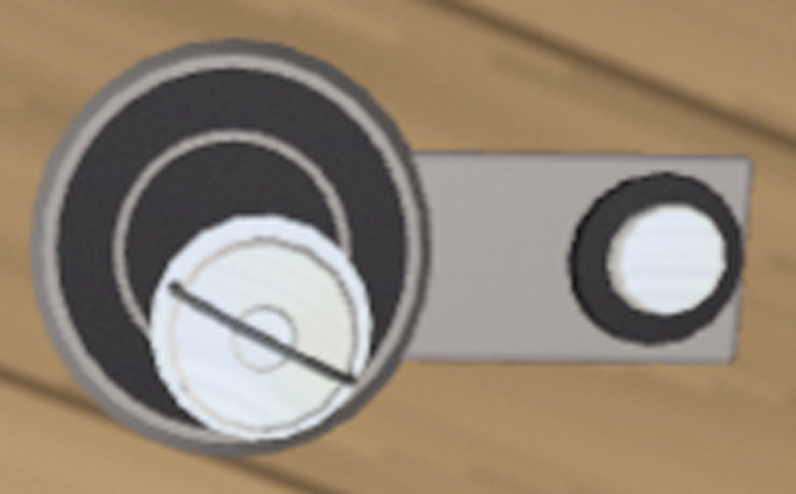

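```bash
cat > m.py <<'E'
from h import *
from scipy.optimize import least_squares
def circ(P,r=None):
    P=np.array(P)[:,:2]; c0=P.mean(0)
    if r is None:
        s=least_squares(lambda q:np.hypot(*(P-q[:2]).T)-q[2],[*c0,25],loss='soft_l1',f_scale=.7)
    else:
        s=least_squares(lambda q:np.hypot(*(P-q[:2]).T)-r,c0,loss='soft_l1',f_scale=.7)
    return s.x, np.median(np.abs(s.fun))
def white(f,guess,z,rad):
    im=f['image']; hsv=cv2.cvtColor(im,cv2.COLOR_BGR2HSV)
    m=((hsv[...,2]>192)&(hsv[...,1]<60)).astype(np.uint8)
    k=np.zeros_like(m); u=proj(f,[*guess,z]); s=np.linalg.norm(proj(f,[guess[0]+rad,guess[1],z])-u)
    cv2.circle(k,tuple(int(round(x)) for x in u),int(s*1.35)+1,1,-1); m&=k
    m=cv2.morphologyEx(m,cv2.MORPH_CLOSE,np.ones((5,5)))
    cs,_=cv2.findContours(m,cv2.RETR_EXTERNAL,cv2.CHAIN_APPROX_NONE)
    c=max(cs,key=cv2.contourArea); h=cv2.convexHull(c)[:,0]
    return circ([onz(f,*p,z) for p in h]), len(h)
def ring(f,guess,lan):
    g=cv2.cvtColor(f['image'],cv2.COLOR_BGR2GRAY); P=[]
    u,v=proj(f,[*guess,26]).astype(int)
    for y in range(v-60,v+60):
        for x in range(u-60,u+60):
            if 0<=y<420 and 0<=x<560 and 95<g[y,x]<185:
                p=onz(f,x,y,26)[:2]
                if 23<np.hypot(*(p-guess))<34 and np.hypot(*(p-lan))>29: P.append(p)
    return circ(P,28.5),circ(P),len(P)
def measure(fn,pg=(577,7),lg=None,n='wrist'):
    f=grab(n,fn); o=robot.get_obs()
    pg=np.array(pg,float); L=white(f,lg if lg is not None else pg,42,26)
    r=ring(f,pg,L[0][0][:2]); r=ring(f,r[0][0],L[0][0][:2])
    print('t',o['time'],'tcp',o['tcp_pos'].round(1)); print('lantern',L); print('ring',r)
    d=L[0][0][:2]-r[0][0]; print('offset world',d.round(1),'dist',np.hypot(*d),'tool',(np.array(o['ee_rot'])[:2,:2].T@d).round(1))
    return f,L,r
E
python3 - <<'E'
from m import *
f,L,r=measure('w1b.png',(577,7),(563,-3))
B=white(f,(614,-87),34,13); print('button',B, np.array(B[0][0][:2])-r[0][0], np.hypot(*(np.array(B[0][0][:2])-r[0][0])))
E
```

```text
t 1.9667 tcp [517.2 -13.3 243.7]
lantern ((array([564.73222055,  -1.68987806,  25.47720084]), np.float64(0.14740643792871744)), 30)
ring ((array([577.70932916,   9.94062978]), np.float64(0.754208847302916)), (array([578.55845109,  10.69134222,  27.5810611 ]), np.float64(0.7160660235797742)), 280)
offset world [-13.  -11.6] dist 17.426246305122365 tool [-16.2   6.4]
button ((array([613.93047043, -87.00617678,  12.13968412]), np.float64(0.170266422240811)), 17) [ 36.22114127 -96.94680656] 103.49229138936107
```

The lantern is about 17.4 mm off, at tool (−16, +6.4). I'll turn the tool so its x axis runs along the needed push direction and descend behind the lantern with the fingers shut.

{"name": "step_arm", "arguments": {
  "linear": [
    [0,8,10],
    [0,16,35],
    [-1,25,65],
    [-1,25,95],
    [-1,25,120],
    [-1,25,135],
    [-1,25,140],
    [-1,25,140]
  ],
  "delta_rot": [
    [0,0,-0.1],
    [0,0,-0.2],
    [0,0,-0.3],
    [0,0,-0.375],
    [0,0,-0.375],
    [0,0,-0.375],
    [0,0,-0.375],
    [0,0,-0.375]
  ],
  "claw": [0,0,0,0,0,0,0,0]
}}

```text
time: 2.63
tcp_pos: [523.7, -37.8, 102.6]
ee_rot: [[0.745, 0.667, -0.003], [0.667, -0.745, 0.002], [-0.001, -0.003, -1.0]]
force: [0.7, 0.3, 0.1]
width: 0.5
```

```bash
python3 - <<'E'
from h import *
o=robot.get_obs();print(o['tcp_pos'],o['ee_rot'],o['force'],o['width'])
f=grab('wrist','w2.png')
E
```

```text
[523.66985893 -37.75424235 102.58533139] [[ 0.74481428  0.66726446 -0.00313533]
 [ 0.66727075 -0.7448133   0.00170146]
 [-0.00119991 -0.00335938 -0.99999364]] [0.73023642 0.27687782 0.08524316] 0.5396583607217632
```

View pics/w2.png

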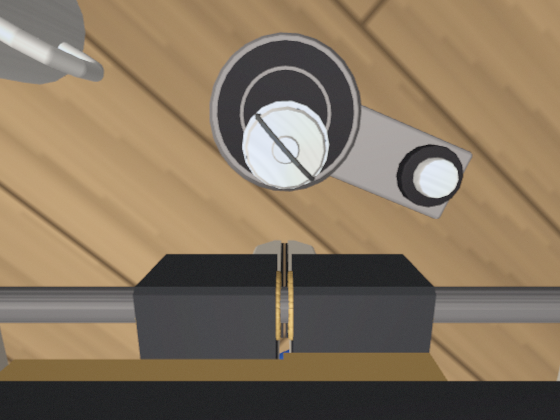

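```bash
python3 - <<'E'
from m import *
f,L,r=measure('w2b.png',(577,10),(565,-2))
B=white(f,(614,-87),34,13); print('button',B[0][0], np.array(B[0][0][:2])-r[0][0], np.hypot(*(np.array(B[0][0][:2])-r[0][0])))
for v in (240,242,244): print(np.array(robot.get_obs()['ee_rot']).T@(onz(f,284,v,102.6-25)-robot.get_obs()['tcp_pos']))
E
```

```text
t 2.7333 tcp [525.4 -37.8 104.7]
lantern ((array([564.87776616,  -1.45583266,  25.4333929 ]), np.float64(0.1707622752755178)), 37)
ring ((array([577.69705266,  10.02439457]), np.float64(0.6749683340748192)), (array([578.56186106,  10.79137361,  27.56904506]), np.float64(0.6265393835543911)), 689)
offset world [-12.8 -11.5] dist 17.208420136474665 tool [-17.2  -0. ]
button [613.66514664 -86.73723229  12.3604068 ] [ 35.96809397 -96.76162686] 103.230403545683
[ 6.89504163 -0.38671149 27.06153399]
[ 5.78386793 -0.38652515 27.06027458]
[ 4.66937334 -0.38633826 27.05901141]
```

{"name": "step_arm", "arguments": {
  "linear": [
    [0,0,15],
    [0,0,30],
    [0,0,41],
    [0,0,46],
    [0,0,46],
    [0,0,46]
  ],
  "delta_rot": [
    [0,0,0],
    [0,0,0],
    [0,0,0],
    [0,0,0],
    [0,0,0],
    [0,0,0]
  ],
  "claw": [0,0,0,0,0,0]
}}

```text
time: 3.23
tcp_pos: [526.2, -38.0, 59.7]
ee_rot: [[0.744, 0.668, 0.003], [0.668, -0.744, 0.0], [0.002, 0.002, -1.0]]
force: [0.1, -0.9, -1.1]
width: 0.6
```

```bash
python3 - <<'E'
from m import *
f,L,r=measure('w3.png',(577,10),(565,-2)); o=robot.get_obs(); print(o['tcp_pos'],o['force'])
R=np.array(o['ee_rot'])[:2,:2]
print('lantern rel',R.T@(L[0][0][:2]-o['tcp_pos'][:2]),'pad rel',R.T@(r[1][0][:2]-o['tcp_pos'][:2]))
E
```

```text
t 3.2833 tcp [526.3 -38.   59.9]
lantern ((array([567.00088335,  -2.09190127,  23.76762526]), np.float64(0.8181700844021851)), 30)
ring ((array([577.62014911,   9.74950954]), np.float64(0.6124931039117207)), (array([578.3777042 ,  10.55106279,  27.65090999]), np.float64(0.5897018001323175)), 939)
offset world [-10.6 -11.8] dist 15.905590681945139 tool [-15.8   1.7]
[526.31982539 -38.0062001   59.85568624] [ 0.44928231  0.06079998 -0.07494062]
lantern rel [54.26399045  0.43529971] pad rel [71.17519095 -1.37762774]
```

View pics/w3.png

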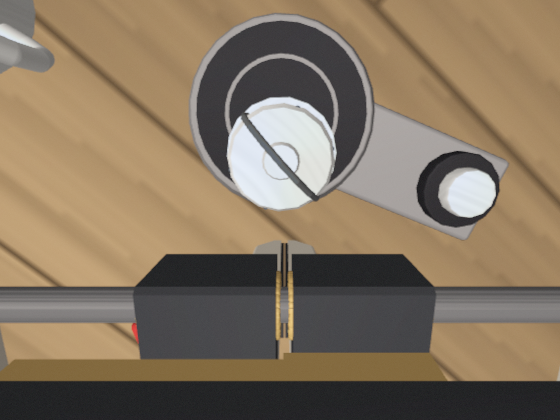

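{"name": "step_arm", "arguments": {
  "linear": [
    [5,0,1],
    [10,0,2],
    [14,0,2],
    [17,0,2],
    [19,0,2],
    [20.5,0,2],
    [22,0,2],
    [23.5,0,2],
    [25,0,2],
    [26.5,0,2],
    [28,0,2],
    [28,0,2]
  ],
  "delta_rot": [
    [0,0,0],
    [0,0,0],
    [0,0,0],
    [0,0,0],
    [0,0,0],
    [0,0,0],
    [0,0,0],
    [0,0,0],
    [0,0,0],
    [0,0,0],
    [0,0,0],
    [0,0,0]
  ],
  "claw": [0,0,0,0,0,0,0,0,0,0,0,0]
}}

```text
time: 4.28
tcp_pos: [547.4, -19.1, 57.9]
ee_rot: [[0.744, 0.668, 0.003], [0.668, -0.744, 0.0], [0.003, 0.002, -1.0]]
force: [-0.6, 0.8, 0.6]
width: 0.3
```

```bash
python3 - <<'E'
from m import *
f,L,r=measure('w4.png',(577,10),(570,3)); o=robot.get_obs(); print(o['tcp_pos'],o['force'])
R=np.array(o['ee_rot'])[:2,:2]
print('lantern rel',R.T@(L[0][0][:2]-o['tcp_pos'][:2]),'pad rel',R.T@(r[1][0][:2]-o['tcp_pos'][:2]))
E
```

```text
t 4.3333 tcp [547.3 -19.2  57.9]
lantern ((array([569.71114595,   2.68857334,  27.38006893]), np.float64(0.8047851822065706)), 40)
ring ((array([577.65366165,   9.89473677]), np.float64(0.6032701961099516)), (array([578.3922066 ,  10.56897646,  27.70976773]), np.float64(0.6040522550077547)), 876)
offset world [-7.9 -7.2] dist 10.724380961789212 tool [-10.7   0.1]
[547.34781195 -19.16406009  57.86449419] [-0.77595515  0.28962306 -0.72967959]
lantern rel [31.23900353 -1.3322993 ] pad rel [42.96316448 -1.40106639]
```

View pics/w4.png

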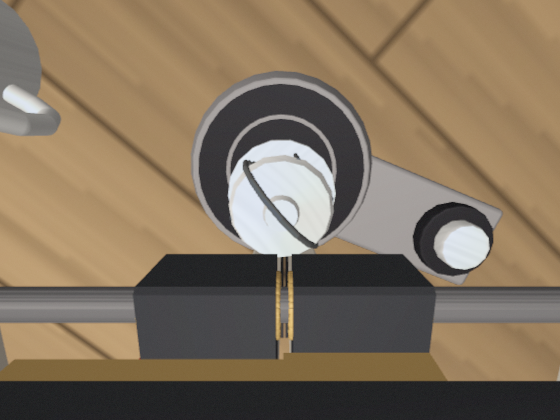

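The lantern is sliding along in contact with the fingers. The pad centre is about 43 mm ahead of the TCP and needs to end about 33 mm ahead. I'll push 8 mm more, then back off and look.

{"name": "step_arm", "arguments": {
  "linear": [
    [1.5,0,0],
    [3,0,0],
    [4.5,0,0],
    [6,0,0],
    [7,0,0],
    [8,0,0],
    [8,0,0],
    [5,0,0],
    [0,0,0],
    [-10,0,0],
    [-22,0,0],
    [-25,0,0]
  ],
  "delta_rot": [
    [0,0,0],
    [0,0,0],
    [0,0,0],
    [0,0,0],
    [0,0,0],
    [0,0,0],
    [0,0,0],
    [0,0,0],
    [0,0,0],
    [0,0,0],
    [0,0,0],
    [0,0,0]
  ],
  "claw": [0,0,0,0,0,0,0,0,0,0,0,0]
}}

```text
time: 5.33
tcp_pos: [526.8, -37.0, 57.6]
ee_rot: [[0.745, 0.667, 0.002], [0.667, -0.745, 0.0], [0.001, 0.001, -1.0]]
force: [1.0, 0.6, -0.5]
width: 0.7
```

{"name": "step_arm", "arguments": {
  "linear": [
    [0,0,-15],
    [0,0,-40],
    [0,0,-60],
    [0,0,-70],
    [0,0,-70],
    [0,0,-70]
  ],
  "delta_rot": [
    [0,0,0],
    [0,0,0],
    [0,0,0],
    [0,0,0],
    [0,0,0],
    [0,0,0]
  ],
  "claw": [0,0,0,0,0,0]
}}

```text
time: 5.83
tcp_pos: [526.5, -37.2, 127.6]
ee_rot: [[0.745, 0.667, 0.002], [0.667, -0.745, -0.0], [0.002, 0.002, -1.0]]
force: [0.5, -0.1, 0.0]
width: 0.2
```

```bash
python3 - <<'E'
from m import *
f,L,r=measure('w5.png',(578,10),(576,8)); o=robot.get_obs(); print(o['tcp_pos'],o['force'])
R=np.array(o['ee_rot'])[:2,:2]
print('lantern rel',R.T@(L[0][0][:2]-o['tcp_pos'][:2]),'pad rel',R.T@(r[1][0][:2]-o['tcp_pos'][:2]))
u,v=proj(f,[578,10,26]).astype(int)
im=f['image'][max(0,v-75):v+75,u-90:u+90]
cv2.imwrite('pics/w5c.png',cv2.resize(im,None,fx=4,fy=4,interpolation=cv2.INTER_CUBIC))
E
```

```text
t 5.8833 tcp [526.  -37.  126.8]
lantern ((array([578.1488028 ,   9.72461   ,  25.65698504]), np.float64(0.10143609614254245)), 35)
ring ((array([578.60716011,  10.64072521]), np.float64(0.19638675777908077)), (array([578.40842804,  10.2445226 ,  28.88505952]), np.float64(0.16078664408786025)), 103)
offset world [-0.5 -0.9] dist 1.0243820044711578 tool [-1.   0.4]
[525.96563448 -36.99511906 126.82650332] [ 0.17515796  0.66519284 -0.24233284]
lantern rel [7.00415091e+01 3.80912001e-03] pad rel [70.58174643 -0.21033537]
```

View pics/w5c.png

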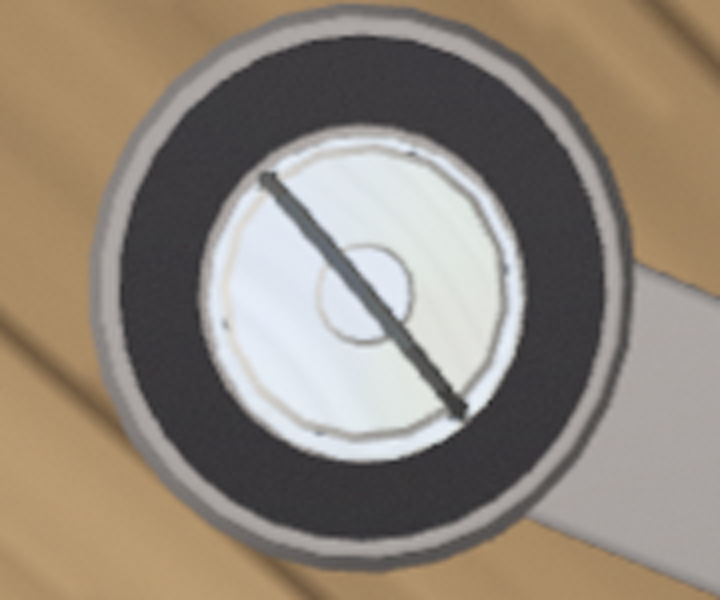

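The ring, mat and flange are concentric in the image, with the offset about 1 mm. A side view will check that it stands upright before I press.

```bash
python3 - <<'E'
from m import *
f=grab('side','s2.png'); 
im=f['image'][190:310,195:345]; cv2.imwrite('pics/s2c.png',cv2.resize(im,None,fx=5,fy=5,interpolation=cv2.INTER_CUBIC))
print(proj(f,[578.2,10.1,26]),proj(f,[578.2,10.1,83]))
E
```

```text
[255.48058271 264.09891452] [254.33213253 247.77553623]
```

View pics/s2c.png

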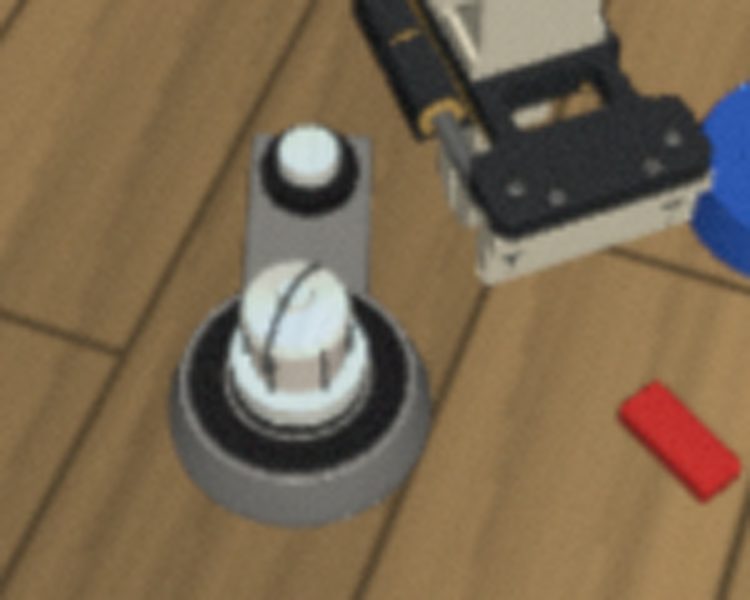

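{"name": "step_arm", "arguments": {
  "linear": [
    [5,15,0],
    [13,40,0],
    [22,65,0],
    [28,83,5],
    [32,94,15],
    [32,97,30],
    [32,97,40],
    [32,97,45],
    [32,97,46],
    [32,97,46]
  ],
  "delta_rot": [
    [0,0,0],
    [0,0,0],
    [0,0,0],
    [0,0,0],
    [0,0,0],
    [0,0,0],
    [0,0,0],
    [0,0,0],
    [0,0,0],
    [0,0,0]
  ],
  "claw": [0,0,0,0,0,0,0,0,0,0]
}}

```text
time: 6.77
tcp_pos: [613.4, -87.2, 79.6]
ee_rot: [[0.745, 0.667, -0.002], [0.667, -0.745, 0.001], [-0.001, -0.002, -1.0]]
force: [-0.3, -1.0, 0.6]
width: 0.4
```

```bash
python3 - <<'E'
from m import *
f=grab('wrist','w6.png'); o=robot.get_obs(); print(o['tcp_pos'],o['force'],o['time'])
E
```

```text
[613.90916716 -87.37276603  80.3653838 ] [-0.15348782 -0.16670223  0.15954335] 6.8167
```

View pics/w6.png

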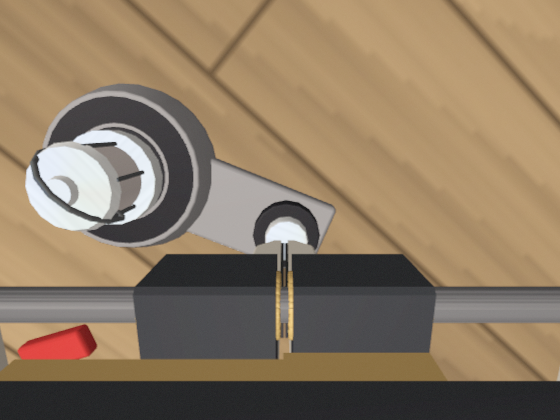

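The side view shows the lantern upright inside the ring, and in the wrist view the fingertips (col 284) are over the button (col 286). Now I'll press.

{"name": "step_arm", "arguments": {
  "linear": [
    [0,0,8],
    [0,0,15],
    [0,0,19],
    [0,0,21],
    [0,0,23],
    [0,0,25],
    [0,0,26.5],
    [0,0,27.5],
    [0,0,28],
    [0,0,28]
  ],
  "delta_rot": [
    [0,0,0],
    [0,0,0],
    [0,0,0],
    [0,0,0],
    [0,0,0],
    [0,0,0],
    [0,0,0],
    [0,0,0],
    [0,0,0],
    [0,0,0]
  ],
  "claw": [0,0,0,0,0,0,0,0,0,0]
}}

```text
time: 7.65
tcp_pos: [613.7, -87.2, 53.2]
ee_rot: [[0.745, 0.667, -0.001], [0.667, -0.745, 0.001], [-0.0, -0.001, -1.0]]
force: [-5.2, 1.6, 7.0]
width: 0.5
```

{"name": "step_arm", "arguments": {
  "linear": [
    [0,0,1],
    [0,0,2],
    [0,0,2],
    [0,0,2]
  ],
  "delta_rot": [
    [0,0,0],
    [0,0,0],
    [0,0,0],
    [0,0,0]
  ],
  "claw": [0,0,0,0]
}}

```text
time: 7.98
tcp_pos: [613.7, -87.2, 53.1]
ee_rot: [[0.744, 0.668, -0.0], [0.668, -0.744, 0.001], [0.0, -0.001, -1.0]]
force: [-5.1, 1.9, 13.8]
width: 0.2
```

```bash
python3 - <<'E'
from m import *
f=grab('side','s3.png'); o=robot.get_obs(); print(o['tcp_pos'],o['force'],o['time'])
im=f['image'][190:310,195:345]; cv2.imwrite('pics/s3c.png',cv2.resize(im,None,fx=5,fy=5,interpolation=cv2.INTER_CUBIC))
E
```

```text
[613.66642795 -87.19861332  53.10494808] [-5.71569703  1.96253895 13.1962005 ] 8.0333
```

View pics/s3c.png

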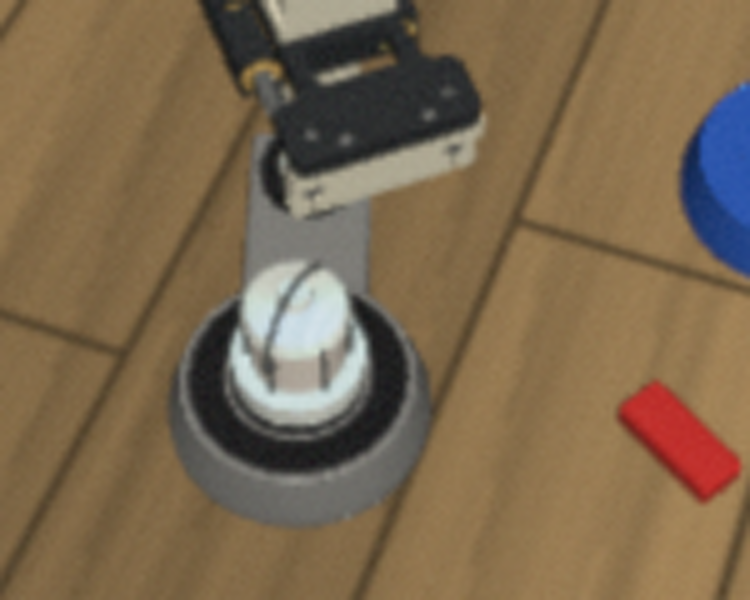

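It reached a hard stop at tip height 28.1 mm, which is 5.9 mm of travel, and the force rose from 7 to 13 N with no further movement. Now I'll retract.

{"name": "step_arm", "arguments": {
  "linear": [
    [0,0,-3],
    [0,0,-7],
    [0,0,-15],
    [0,0,-35],
    [0,0,-60],
    [-20,0,-80],
    [-40,0,-95],
    [-50,0,-100],
    [-50,0,-100],
    [-50,0,-100]
  ],
  "delta_rot": [
    [0,0,0],
    [0,0,0],
    [0,0,0],
    [0,0,0],
    [0,0,0],
    [0,0,0],
    [0,0,0],
    [0,0,0],
    [0,0,0],
    [0,0,0]
  ],
  "claw": [0,0,0,0,0,0,0,0,0,0]
}}

```text
time: 8.87
tcp_pos: [576.5, -120.8, 153.0]
ee_rot: [[0.745, 0.667, 0.0], [0.667, -0.745, 0.001], [0.001, -0.0, -1.0]]
force: [0.1, -0.4, 0.5]
width: 0.6
```

```bash
python3 - <<'E'
from m import *
f,L,r=measure('w7.png',(578,10),(578,10)); print(robot.get_obs()['force'])
B=white(f,(614,-87),34,13); print('button',B[0])
f=grab('side','s4.png')
im=f['image'][190:310,195:345]; cv2.imwrite('pics/s4c.png',cv2.resize(im,None,fx=5,fy=5,interpolation=cv2.INTER_CUBIC))
E
```

```text
t 8.9167 tcp [ 576.5 -120.4  152.3]
lantern ((array([575.9542817 ,  13.93334498,  29.02569649]), np.float64(1.1922413558442244)), 36)
ring ((array([577.69765958,  12.1700374 ]), np.float64(0.6786256510411839)), (array([576.32056625,  13.63710607,  30.26365866]), np.float64(0.7027244849133645)), 375)
offset world [-1.7  1.8] dist 2.4796411169375734 tool [-0.1 -2.5]
[ 0.54729595 -0.2743444  -0.53474459]
button (array([614.16684088, -87.78419771,  12.06098285]), np.float64(0.0703896982409109))
```

View pics/s4c.png

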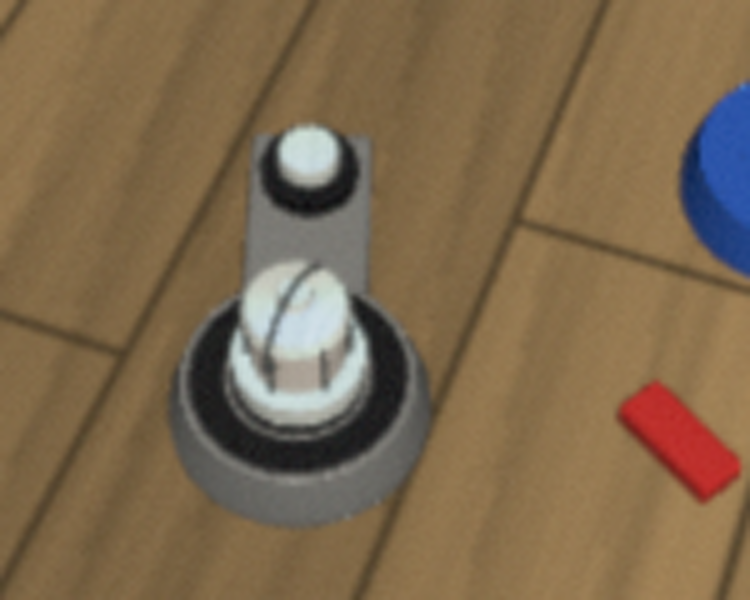

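View pics/w7.png

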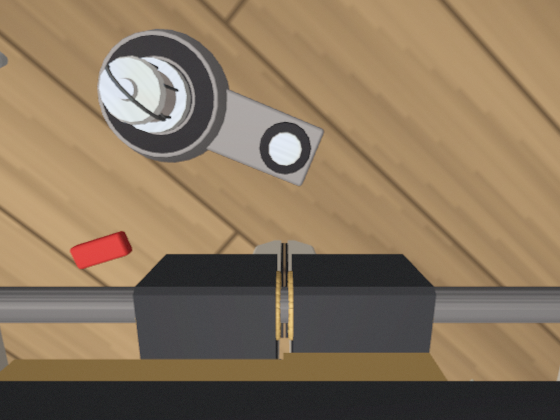

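The side view shows the lantern exactly where it was before the press and the button back up. The oblique wrist fit is biased because the globe's outline gets into it. The arm is clear, so I'm handing in.

```bash
python3 -c "
from cell import robot
print(robot.job_done())"
```

```text
the job is handed in; nothing more can be done
None
```

I centred the lantern on the grey dock with two slow pushes of the closed fingertips on its flange. Then I pressed the button to its stop, retracted the arm clear and handed the job in at about 9 s.

- **Centring:** before the press, the wrist view from nearly overhead put the lantern about 1 mm from the pad's centre. The side view showed it upright and inside the ring.
- **Button:** it stopped hard after about 5.9 mm of travel. Force rose from 7 to 13 N with no further movement, plus about 5 N sideways that I did not explain. The later side view shows it back up.
- **After the press:** the side view shows the lantern unchanged. The last wrist fit disagreed, giving a 2.5 mm offset. That view was oblique and the fitted circle was too large (29 mm radius instead of 26), so I gave it little weight; 2.5 mm is still inside the 6 mm limit.
- **Other objects:** the arm did not go near them, and the eraser looks unmoved in the side view. I did not measure the mug, sharpener or pen case again at the end.

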